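Reset the opened computer and hold its bank selector on the third stop

TASK

Reset the opened-up computer: press the reset push button fully down and let it spring back up. Then turn the bar knob on the selector box, by feel, to its third click stop, counted clockwise from the end where it can be turned no further anticlockwise, without turning it on to the fourth. Finish with the fingers still gripping the knob there while the machine starts, and leave the other things on the desk where they are.

Things in the scene. Friction and masses are not known exactly. Their poses are not given: they have to be found in the camera images.
- selector: Bank selector: aluminium box 140 (x) x 110 (y) x 55 high, fixed to the desk, its place and yaw vary. Origin at the centre of its underside, z up. The bar knob stands on the middle of its top, its axis vertical through the origin. Thin black marks on the top, 33 mm from the axis, show the six stops: a long mark (18 mm) for the end stop (stop 0, 36 degrees anticlockwise of the box's +x axis seen from above), then five short ones (9 mm) every 24 degrees clockwise.
- knob_grip (a point): Point on the knob's axis, 86 mm above the desk, at a good height to grip. It turns with the knob. Black plastic knob: a disc of radius 27 mm (top 64 mm above the desk) with an upright grip bar on it, 52 mm long, 16 mm thick, its top 99 mm above the desk. x runs along the bar towards the pointer end (white line on top of that half), z is up; pinch the bar across its 16 mm thickness (along y).
- knob (a joint): Angle of the knob in rad, growing as it turns clockwise seen from above. Spring detents (clicks) every 0.419 rad (24 degrees): stop 0 at 0 rad, stop 1 at 0.419, stop 2 at 0.838, the third stop at 1.257, stop 4 at 1.676, stop 5 at 2.094; solid end stops 0.04 rad beyond the first and the last. It stands at stop 0, 1 or 2 at the start. Turning it out of a stop takes about 0.1 N m; past half way it snaps on to the next one; let go, it stays in the nearest stop.
- reset_box: Reset switch: grey plastic box 90 x 90 x 40 high, fixed to the desk, its place and yaw vary (it may change sides with the selector). Origin at the centre of its underside. The round push button stands on the middle of its top.
- reset_button_top (a point): Centre of the top face of the push button, a black round cap of radius 18 mm in a steel collar of radius 26 mm whose top is 52 mm above the desk. The cap's top is 62 mm above the desk when up; it is pressed straight down.
- reset_button (a joint): Travel of the push button in m: 0 up, 0.006 fully down. A spring brings it back up; it needs about 1.5 N to start and 5 N when fully down.
- mug: Bystander: white mug, radius 40, 95 high, loose, origin under its centre.
- can: Bystander: drinks can, radius 33, 115 high, loose, origin under its centre.
- mouse: Bystander: white computer mouse, 105 x 58 x 33 high, loose, origin under its centre.
- screwdriver: Bystander: screwdriver 200 long along its x, 26 thick, lying loose, origin under its middle.
- pliers: Bystander: pliers about 180 long along their x, 75 wide, 16 high, lying loose, origin under their middle.
- tub: Bystander: clear open food tub 150 x 120 x 55 high, loose, origin under its centre.
- bottle: Bystander: green bottle, radius 31, 230 high, standing loose, origin under its centre.
Not all that is in view belongs to the job. Leave any red or turquoise look-alike of the reset_box alone. Leave any red look-alike of the selector alone.

How it is judged:
By the outcome, as a careful person would: the job done as asked, in the order asked, and still so for the second after the job is handed in, while the arm keeps its last pose, push and grip.
It also fails if it takes over 38 s, if anything falls off the work surface, if the arm or the gripper's body presses on something with over 40 N, if the wrist force passes 120 N, or if a joint passes its speed limit or range.

ROBOT

A 6-joint arm with a two-finger parallel gripper is mounted at the origin on the work surface. World frame = base frame: x ahead of the robot, y to its left, z up, the work surface at z = 0. Lengths are in m, angles in rad, forces in N, time in s.
With the tool pointing down it reaches from about 0.425 to 0.95 m from the base axis. Payload 3.5 kg.
Tool frame: the origin (TCP) lies at the very end of the fingers, on their centre line; the grasp point (between the pads) lies 19 mm behind it (ctrl.grip_point_offset is the distance from the TCP to the grasp point, in m); z points along the fingers, y is the line along which they close (so a half turn about z gives the same grasp; the last joint's range is limited). The gripper opens to 85 mm and grips with 20 to 120 N. Pads are 22 mm wide; open, the fingers measure 114 mm over their backs; the gripper's body (76 mm by 85 mm) begins 54 mm behind the grasp point. The pads swing forward as they close: fully open they stand 13 mm farther back than shut.
Start: joints at [1.147, 0.286, 1.577, -0, 1.279, -0.15], TCP at [0.182, 0.65, 0.231] pointing down, gripper open.
Joint ranges: [-2.77, 2.77], [-0.9, 2.22], [0.21, 2.48], [-1.53, 4.67], [0.24, 2.81], [-2.84, 2.84]. Speed limits (rad/s): [2.79, 2.79, 3.14, 3.14, 3.14, 3.14].

INTERFACE

Orientations are given as a unit quaternion [x, y, z, w].
In Python, from plant import telemetry, vision, ctrl gives the robot as it stands.
- The arm moves only by the tool arm_command, never from a script. Its argument "series" is one flat list of numbers, 7 for each row, row after row: the shift along the tool's x, y, z in cm, then the turn, a rotation vector about the tool's x, y, z in degrees, then the closure, from 0 (fully open) to 1 (shut). A call has 1 to 10 rows; each row is the pose to reach, as a shift and turn from the pose commanded when the call began, along the tool's axes at that moment; what a row does not reach only later rows make up. A row lasts 1/12 s, in which the tool goes at most 41.7 mm and 7.16 degrees, less where a joint would pass 70% of its speed; a pose out of reach is approached as far as the arm can. A call with a gripper value outside its range is refused whole. The fingers move at their own pace and stop on an object; "force" is the grip in N (left out, the last holds). Time passes only in rows, so rows that repeat a pose let the fingers close. It gives the time, the measured TCP pose, the force, the opening and the grip force at its end, in the units of the state.
- telemetry.get_state(): the state, without advancing time (a new reading comes with each control period).
- vision.read_camera(name): name is "scene" or "side" or "wrist"; returns a dict with "color" (480x640x3 uint8, blue, green, red), "K" (3x3 intrinsics, pixels), "rvec" (rotation vector, rad) and "tvec" (3), from world to camera coordinates, as OpenCV has them; the wrist camera has in their place "T_tool_cam" (4x4, takes a point from camera to tool coordinates, whose origin is the TCP and whose axes are the flange's). Camera axes: x right, y down, z forward; pixel columns grow to the right and rows downward; lengths in m; the calibration is good to about 2 mm. A picture is of the moment at which its call begins: read the wrist's pose just before it. There is no depth.
- ctrl.sign_off(): hands the job in; it is judged then, once.
The state is a dict: "time": time; "qpos": joint angles; "dq": joint speeds; "joint_efforts": joint torques, N m; "eef_pos": TCP position; "tcp_rot": TCP orientation; "contact_force": force on the tool from outside, world axes, zero at the start; "wrist_torque": the same for the moment, N m; "opening": opening from 0.0 (shut) to 1.0 (fully open); "finger_force": force on a finger pad.
Only numpy, scipy, OpenCV 4.12 (cv2) and the standard library are available. Lean on these libraries where they do the work, as an engineer would, in place of code of your own. Each camera call takes 0.05 s, during which the arm holds its last target. There are 200 camera calls.

## Working session

There is one attempt and no reset: what is moved stays moved. The work goes in short steps, Python scripts to look and compute and a tool call to move; the robot and the scene stay as the last step left them, time stands still between calls to the robot, and variables do not carry over. Pictures are saved under pics/ and viewed, at most 10 in all, crops included, and the job is handed in when it is done.

Besides the shell and the picture viewer there is one more tool, called by a JSON object that holds its "method" and its "body". arm_command: Moves the arm, as the interface text tells. Its arguments: {"type":"object","properties":{"series":{"type":"array","items":{"type":"number"}},"force":{"type":"number"}},"required":["series"]}

```bash
mkdir -p pics; ls; python3 - <<'E'
from plant import telemetry, vision, ctrl
import cv2
s=telemetry.get_state();print(s)
for n in("scene","side"):
    c=vision.read_camera(n);cv2.imwrite(f"pics/{n}0.png",c["color"]);print(n,c["K"],c["rvec"],c["tvec"])
E
```

```text
pics
{'time': 0.0, 'qpos': array([ 1.14699510e+00,  2.87184410e-01,  1.57820286e+00, -2.38759808e-06,
        1.27859425e+00, -1.50029770e-01]), 'dq': array([ 0.00135233, -0.00171343, -0.00014371,  0.00058072, -0.00148245,
        0.00097212]), 'joint_efforts': array([-1.55179499e-03, -4.05986345e+01, -2.92620957e+01, -2.24991727e-04,
        5.82886802e-03,  9.34368614e-06]), 'eef_pos': array([0.18220998, 0.6492493 , 0.22992068]), 'tcp_rot': array([ 1.36458201e-01,  9.90645109e-01, -1.14592817e-03, -3.36922279e-04]), 'contact_force': array([-0.52739466, -0.60240965, -1.02891007]), 'wrist_torque': array([-0.01907946, -0.04440615, -0.01570581]), 'finger_force': 0.0, 'opening': 0.993368363229532}
scene [[616.3300246    0.         319.92659013]
 [  0.         616.3300246  232.46838112]
 [  0.           0.           1.        ]] [ 0.78121584  2.59569611 -1.07386107] [ 0.42622478 -0.11978882  1.93915215]
side [[505.49682443   0.         316.25126698]
 [  0.         505.49682443 254.54550477]
 [  0.           0.           1.        ]] [ 2.30458196 -0.76576568  0.30176291] [-0.42293661  0.27252078  0.92591883]
```

View pics/scene0.png

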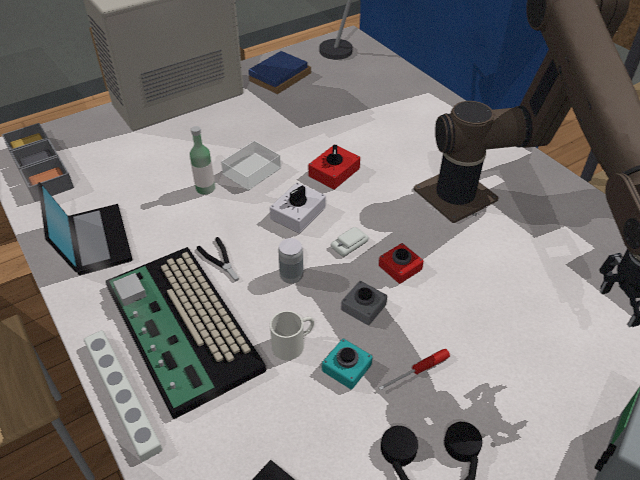

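View pics/side0.png

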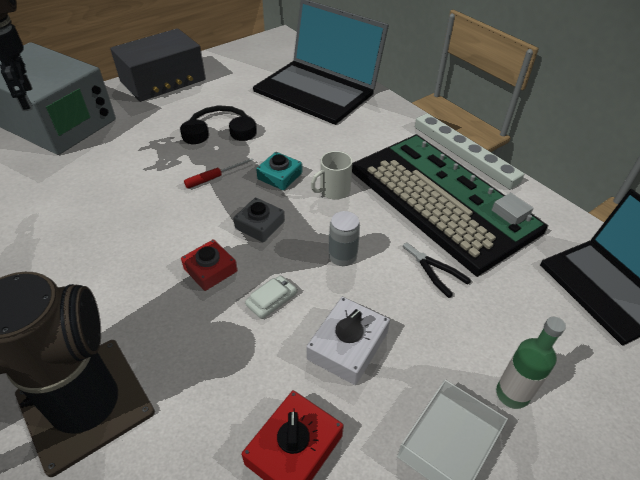

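The grey reset button is at scene (365,295) and side (258,208). The grey selector's knob is at scene (298,198) and side (350,328). The red and turquoise boxes are look-alikes, so I'll leave them alone.

```bash
cat > h.py <<'E'
from plant import telemetry, vision, ctrl
import cv2, numpy as np
from scipy.spatial.transform import Rotation as R
def ray(c,uv,Twt=None):
    d=np.linalg.inv(c["K"])@np.array([uv[0],uv[1],1.])
    if "rvec" in c:
        M=R.from_rotvec(np.ravel(c["rvec"])).as_matrix(); return -M.T@np.ravel(c["tvec"]), M.T@d
    T=Twt@c["T_tool_cam"]; return T[:3,3],T[:3,:3]@d
def onz(c,uv,z,Twt=None):
    o,d=ray(c,uv,Twt); return o+d*(z-o[2])/d[2]
def tool(s):
    T=np.eye(4);T[:3,:3]=R.from_quat(s["tcp_rot"]).as_matrix();T[:3,3]=s["eef_pos"];return T
def go(s,p,yaw_y=None):
    """shift in cm along tool axes to world p; turn about tool z (deg) so tool y lies along world angle"""
    T=tool(s); print("shift cm",np.round(T[:3,:3].T@(np.array(p)-T[:3,3])*100,2))
    if yaw_y is not None:
        v=T[:3,:3].T@np.array([np.cos(yaw_y),np.sin(yaw_y),0]); a=np.degrees(np.arctan2(-v[0],v[1]));print("turn z",(a+90)%180-90)
    # levelling turn to bring tool z to -z
    v=T[:3,:3].T@np.array([0,0,-1.]); print("level",np.round(np.degrees(np.cross([0,0,1],v)),2))
E
python3 - <<'E'
from h import *
s=telemetry.get_state()
sc=vision.read_camera("scene");sd=vision.read_camera("side")
for n,a,b,z in(("button",(365,294),(258,206),.062),("knob",(298,190),(352,317),.099),("mug",(287,318),(336,160),.095),("can",(291,244),(345,220),.115)):
    print(n,onz(sc,a,z).round(3),onz(sd,b,z).round(3))
im=np.hstack([cv2.resize(sc["color"][165:245,250:350],None,fx=4,fy=4,interpolation=2),cv2.resize(sd["color"][290:390,300:400],None,fx=3.2,fy=3.2,interpolation=2)])
cv2.imwrite("pics/z.png",im)
print(tool(s).round(3)); print(vision.read_camera("wrist")["T_tool_cam"].round(3))
go(s,[*onz(sd,(258,206),.062)[:2],.12])
E
```

```text
button [0.511 0.207 0.062] [0.508 0.203 0.062]
knob [ 0.461 -0.192  0.099] [ 0.465 -0.194  0.099]
mug [0.729 0.184 0.095] [0.738 0.198 0.095]
can [ 0.601 -0.004  0.115] [0.607 0.002 0.115]
[[-0.963  0.27  -0.001  0.182]
 [ 0.27   0.963 -0.002  0.649]
 [ 0.    -0.002 -1.     0.23 ]
 [ 0.     0.     0.     1.   ]]
[[ 0.    -0.958 -0.285  0.073]
 [ 1.     0.     0.    -0.001]
 [-0.    -0.285  0.958 -0.143]
 [ 0.     0.     0.     1.   ]]
shift cm [-43.48 -34.13  11.07]
level [-0.13 -0.02  0.  ]
```

View pics/z.png

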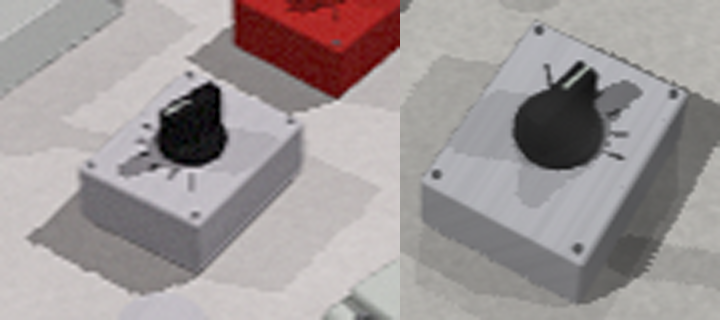

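The selector crop shows the pointer near stop 1, just clockwise of the long mark. I'll move over the button with the fingers shut.

{"method": "arm_command", "body": {"series": [-4, -3, 0.5, 0, 0, 0, 1, -7.3, -5.6, 1, 0, 0, 0, 1, -10.5, -8, 2, 0, 0, 0, 1, -14, -11, 3, 0, 0, 0, 1, -17, -13.5, 3, 0, 0, 0, 1, -20, -16, 4, 0, 0, 0, 1, -23.5, -18.5, 4, 0, 0, 0, 1, -27, -21, 4, 0, 0, 0, 1, -30, -23.5, 5, 0, 0, 0, 1, -33, -26, 5, 0, 0, 0, 1], "force": 40}}

```text
time: 1.08
eef_pos: [0.4258, 0.3149, 0.1809]
tcp_rot: [0.136, 0.991, -0.0, -0.0]
contact_force: [1.5, -0.7, -0.0]
opening: -0.001
finger_force: 0.0
```

{"method": "arm_command", "body": {"series": [-3, -2.4, 0.5, 0, 0, 0, 1, -6, -4.8, 1, 0, 0, 0, 1, -9, -7, 2, 0, 0, 0, 1, -10.5, -8.1, 3, 0, 0, 0, 1, -10.5, -8.1, 4, 0, 0, 0, 1, -10.5, -8.1, 4, 0, 0, 0, 1]}}

```text
time: 1.58
eef_pos: [0.5034, 0.2093, 0.1391]
tcp_rot: [0.138, 0.99, -0.001, -0.002]
contact_force: [-0.7, 0.8, 0.2]
opening: -0.004
finger_force: 0.0
```

```bash
python3 - <<'E'
from h import *
s=telemetry.get_state();c=vision.read_camera("wrist");cv2.imwrite("pics/w1.png",c["color"]);print(s["time"],s["eef_pos"],s["qpos"].round(2),s["opening"],s["contact_force"])
go(s,[.51,.205,.07])
M,t=c["T_tool_cam"][:3,:3],c["T_tool_cam"][:3,3]
T=np.linalg.inv(tool(s)@c["T_tool_cam"]);p=T@[.51,.205,.062,1];p=c["K"]@p[:3];print(p/p[2])
E
```

```text
1.5833 [0.50339834 0.20930154 0.13912543] [ 0.21  0.1   1.97  0.    1.08 -1.09] -0.0035676182798261404 [-0.68293031  0.78584729  0.21085786]
shift cm [-0.78 -0.22  6.91]
level [-0.11 -0.26  0.  ]
[312.73446921 260.94342303   1.        ]
```

View pics/w1.png

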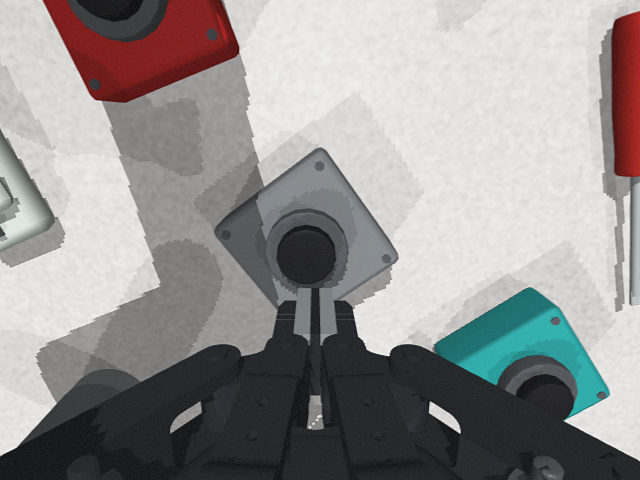

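The black cap's centre is at (306,257), about 4 mm from where I predicted. I'll correct for that and press.

{"method": "arm_command", "body": {"series": [-0.5, -0.6, 2.5, 0, 0, 0, 1, -0.5, -0.6, 5, 0, 0, 0, 1, -0.5, -0.6, 7, 0, 0, 0, 1, -0.5, -0.6, 7.6, 0, 0, 0, 1, -0.5, -0.6, 8, 0, 0, 0, 1, -0.5, -0.6, 8.3, 0, 0, 0, 1, -0.5, -0.6, 8.5, 0, 0, 0, 1, -0.5, -0.6, 8.5, 0, 0, 0, 1]}}

```text
time: 2.3
eef_pos: [0.5084, 0.2042, 0.0581]
tcp_rot: [0.136, 0.991, 0.001, 0.001]
contact_force: [-2.2, 0.7, 3.6]
opening: -0.002
finger_force: 1.8
```

{"method": "arm_command", "body": {"series": [0, 0, 0.2, 0, 0, 0, 1, 0, 0, 0.3, 0, 0, 0, 1, 0, 0, 0.4, 0, 0, 0, 1, 0, 0, 0.4, 0, 0, 0, 1]}}

```text
time: 2.63
eef_pos: [0.5089, 0.204, 0.0559]
tcp_rot: [0.137, 0.991, 0.001, 0.001]
contact_force: [-5.6, 0.4, 14.2]
opening: 0.001
finger_force: 7.3
```

Bottomed out: 14 N at z = 0.056. Next I'll release it, lift, and move across to the selector.

{"method": "arm_command", "body": {"series": [0, 0, -2, 0, 0, 0, 1, 0, 0, -5, 0, 0, 0, 1, 0, 0, -9, 0, 0, 0, 1, -0.5, -3, -12, 0, 0, 0, 0.5, -1, -7, -14.5, 0, 0, 0, 0, -1.6, -11, -14.5, 0, 0, 0, 0, -2.2, -15, -14.5, 0, 0, 0, 0, -2.8, -19, -14.5, 0, 0, 0, 0, -3.5, -23, -14.5, 0, 0, 0, 0, -4.2, -27, -14.5, 0, 0, 0, 0]}}

```text
time: 3.47
eef_pos: [0.475, -0.0701, 0.1983]
tcp_rot: [0.136, 0.991, -0.001, 0.001]
contact_force: [0.7, -0.3, -0.2]
opening: 0.975
finger_force: 0.0
```

{"method": "arm_command", "body": {"series": [-0.7, -4, 0, 0, 0, 0, 0, -1.4, -8, 0, 0, 0, 0, 0, -2.1, -12, 0, 0, 0, 0, 0, -2.1, -12.5, 0, 0, 0, 0, 0, -2.1, -12.5, 0, 0, 0, 0, 0, -2.1, -12.5, 0, 0, 0, 0, 0]}}

```text
time: 3.97
eef_pos: [0.4616, -0.194, 0.1976]
tcp_rot: [0.137, 0.991, 0.0, 0.0]
contact_force: [-0.2, -0.1, -0.4]
opening: 1.001
finger_force: 0.0
```

```bash
python3 - <<'E'
from h import *
s=telemetry.get_state();c=vision.read_camera("wrist");cv2.imwrite("pics/w2.png",c["color"]);print(s["time"],s["eef_pos"],s["qpos"].round(2),s["opening"],s["contact_force"])
T=np.linalg.inv(tool(s)@c["T_tool_cam"]);p=T@[.463,-.193,.099,1];p=c["K"]@p[:3];print(p/p[2])
E
```

```text
3.9667 [ 0.46156088 -0.19400889  0.19759777] [-0.6  -0.07  2.03  0.    1.18 -1.9 ] 1.000523127685905 [-0.16370444 -0.05703623 -0.36396938]
[318.40676235 239.41941782   1.        ]
```

View pics/w2.png

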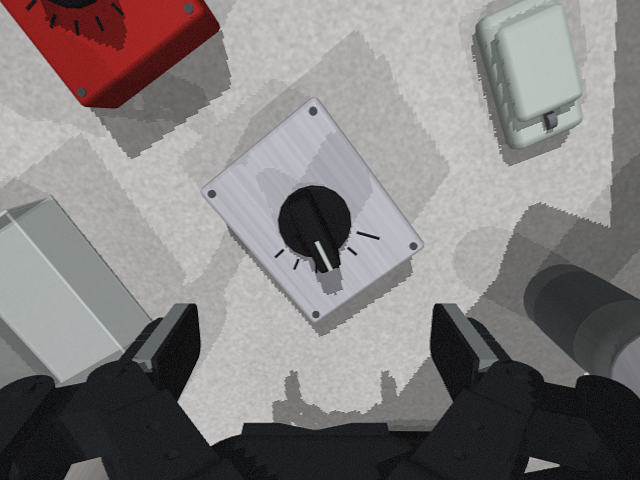

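The selector is seen from above. The long mark is at (370,236), a short one (stop 1) at (352,252), and stops 4 and 5 at (296,264) and (279,254). The pointer line runs from (315,240) to (327,268), so it looks like stop 2. I'll calculate the exact angle.

```bash
python3 - <<'E'
from h import *
s=telemetry.get_state();c=vision.read_camera("wrist");T=tool(s)
# box top corners -> centre
g=[onz(c,p,.055,T)[:2] for p in((312,110),(211,194),(413,246),(316,314))]  # screws
ctr=np.mean(g,0); print("ctr",ctr)
e=g[2]-g[0]; ex=np.arctan2(e[1],e[0]); e2=g[3]-g[1]; print("long edge deg",np.degrees(ex),np.degrees(np.arctan2(e2[1],e2[0])))
f=lambda p,z:(lambda v:(np.degrees(np.arctan2(v[1],v[0])).round(1),np.hypot(*v).round(4)))(onz(c,p,z,T)[:2]-ctr)
for p in((370,236),(352,252),(296,264),(279,254)):print("mark",f(p,.055))
a,b=onz(c,(315,240),.099,T)[:2],onz(c,(327,268),.099,T)[:2];d=b-a;th=np.arctan2(d[1],d[0]);print("pointer",np.degrees(th),f((327,268),.099))
go(s,[*ctr,.069],th+np.pi/2)
E
```

```text
ctr [ 0.46072669 -0.19447733]
long edge deg 22.23692350713175 22.67265787391357
mark (np.float64(58.0), np.float64(0.0441))
mark (np.float64(33.4), np.float64(0.0384))
mark (np.float64(-37.4), np.float64(0.0376))
mark (np.float64(-60.8), np.float64(0.0379))
pointer 6.640406416532069 (np.float64(6.3), np.float64(0.0228))
shift cm [ 0.06 -0.15 12.85]
turn z -22.309110678436113
level [ 0.01  0.   -0.  ]
```

Stop 2 should lie at 10.4° and the pointer reads about 6.5°, so the knob is at stop 2. I'll align with the bar, descend and grip.

{"method": "arm_command", "body": {"series": [0, -0.1, 1, 0, 0, -7, 0.2, 0, -0.1, 3, 0, 0, -14, 0.3, 0, -0.1, 5, 0, 0, -20, 0.3, 0, -0.1, 7.5, 0, 0, -25, 0.3, 0, -0.1, 10, 0, 0, -25, 0.3, 0, -0.1, 12, 0, 0, -25, 0.3, 0, -0.1, 12.8, 0, 0, -25, 0.3, 0, -0.1, 12.8, 0, 0, -25, 0.3], "force": 40}}

```text
time: 4.73
eef_pos: [0.4602, -0.1925, 0.0674]
tcp_rot: [-0.082, 0.997, 0.002, -0.002]
contact_force: [0.1, 0.0, 0.7]
opening: 0.703
finger_force: 0.0
```

{"method": "arm_command", "body": {"series": [0, 0, 0, 0, 0, 0, 0.5, 0, 0, 0, 0, 0, 0, 0.7, 0, 0, 0, 0, 0, 0, 0.9, 0, 0, 0, 0, 0, 0, 1, 0, 0, 0, 0, 0, 0, 1, 0, 0, 0, 0, 0, 0, 1, 0, 0, 0, 0, 0, 0, 1]}}

```text
time: 5.32
eef_pos: [0.4623, -0.1945, 0.0715]
tcp_rot: [-0.081, 0.997, 0.0, 0.001]
contact_force: [-0.3, 5.7, 5.0]
opening: 0.183
finger_force: 39.7
```

```bash
python3 - <<'E'
from h import *
s=telemetry.get_state();print(s["eef_pos"],s["opening"],s["finger_force"],s["contact_force"],s["wrist_torque"],s["qpos"].round(3))
T=tool(s);print("tool x deg",np.degrees(np.arctan2(-T[1,0],-T[0,0])))
E
```

```text
[ 0.4623378  -0.19448379  0.071461  ] 0.18258902889920217 39.74157750606537 [-0.34340975  5.67914922  4.96633431] [0.77102329 0.09295557 0.02704398] [-6.020e-01  1.030e-01  2.112e+00  2.000e-03  9.260e-01 -2.336e+00]
tool x deg 9.283079031154138
```

Gripped, with the opening matching the 16 mm bar. Now I'll turn clockwise in small steps and watch the wrist moment.

{"method": "arm_command", "body": {"series": [0, 0.1, -0.2, 0, 0, 0, 1, 0, 0.1, -0.2, 0, 0, 4, 1, 0, 0.1, -0.2, 0, 0, 8, 1, 0, 0.1, -0.2, 0, 0, 8, 1]}}

```text
time: 5.65
eef_pos: [0.4623, -0.1946, 0.0716]
tcp_rot: [-0.01, 1.0, -0.001, 0.002]
contact_force: [4.8, -0.3, -6.8]
opening: 0.183
finger_force: 41.0
```

```bash
cat > st.py <<'E'
from h import *
s=telemetry.get_state();T=tool(s);print(s["time"],s["eef_pos"].round(4),s["opening"].round(3),s["finger_force"].round(1),s["contact_force"].round(1),s["wrist_torque"].round(3),"bar deg",np.degrees(np.arctan2(-T[1,0],-T[0,0])).round(2),"j6 effort",s["joint_efforts"][5].round(3))
E
python3 st.py
```

```text
Traceback (most recent call last):
  File "st.py", line 2, in <module>
    s=telemetry.get_state();T=tool(s);print(s["time"],s["eef_pos"].round(4),s["opening"].round(3),s["finger_force"].round(1),s["contact_force"].round(1),s["wrist_torque"].round(3),"bar deg",np.degrees(np.arctan2(-T[1,0],-T[0,0])).round(2),"j6 effort",s["joint_efforts"][5].round(3))
                                                                            ^^^^^^^^^^^^^^^^^^
AttributeError: 'float' object has no attribute 'round'
```

{"method": "arm_command", "body": {"series": [0, 0, 0, 0, 0, 4, 1, 0, 0, 0, 0, 0, 8, 1, 0, 0, 0, 0, 0, 8, 1]}}

```text
time: 5.9
eef_pos: [0.4622, -0.1948, 0.0716]
tcp_rot: [0.06, 0.998, -0.001, 0.002]
contact_force: [5.1, -2.3, -5.4]
opening: 0.179
finger_force: 41.0
```

```bash
python3 st.py
```

```text
Traceback (most recent call last):
  File "st.py", line 2, in <module>
    s=telemetry.get_state();T=tool(s);print(s["time"],s["eef_pos"].round(4),s["opening"].round(3),s["finger_force"].round(1),s["contact_force"].round(1),s["wrist_torque"].round(3),"bar deg",np.degrees(np.arctan2(-T[1,0],-T[0,0])).round(2),"j6 effort",s["joint_efforts"][5].round(3))
                                                                            ^^^^^^^^^^^^^^^^^^
AttributeError: 'float' object has no attribute 'round'
```

{"method": "arm_command", "body": {"series": [0, 0, 0, 0, 0, 4, 1, 0, 0, 0, 0, 0, 7, 1, 0, 0, 0, 0, 0, 7, 1]}}

```text
time: 6.15
eef_pos: [0.4622, -0.1949, 0.0716]
tcp_rot: [0.12, 0.993, -0.001, 0.002]
contact_force: [4.6, -1.8, -6.5]
opening: 0.177
finger_force: 40.9
```

```bash
python3 st.py; python3 - <<'E'
from h import *
ims=[]
c=vision.read_camera("wrist")["color"];cv2.imwrite("pics/w3.png",c[120:400,140:500])
E
```

```text
Traceback (most recent call last):
  File "st.py", line 2, in <module>
    s=telemetry.get_state();T=tool(s);print(s["time"],s["eef_pos"].round(4),s["opening"].round(3),s["finger_force"].round(1),s["contact_force"].round(1),s["wrist_torque"].round(3),"bar deg",np.degrees(np.arctan2(-T[1,0],-T[0,0])).round(2),"j6 effort",s["joint_efforts"][5].round(3))
                                                                            ^^^^^^^^^^^^^^^^^^
AttributeError: 'float' object has no attribute 'round'
```

View pics/w3.png

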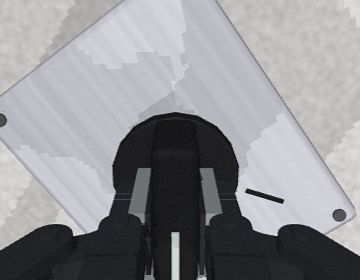

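The bar sits parallel between the pads, with the pointer end towards the bottom, at about −13.8°. Stop 3 is expected at −13.6°. The moment about z should be near zero if it's resting in the detent.

```bash
sed -i 's/s\["opening"\].round(3),s\["finger_force"\].round(1)/s["opening"],s["finger_force"]/' st.py; python3 st.py
```

```text
6.2 [ 0.4622 -0.1949  0.0716] 0.17657533601665268 40.89713752269745 [ 4.4 -2.6 -6.7] [-0.384 -0.659 -0.028] bar deg -13.74 j6 effort 0.016
```

{"method": "arm_command", "body": {"series": [0, 0, 0.1, 0, 0, 3, 1, 0, 0, 0.1, 0, 0, 3, 1, 0, 0, 0.1, 0, 0, 3, 1]}}

```text
time: 6.45
eef_pos: [0.4622, -0.195, 0.0715]
tcp_rot: [0.144, 0.99, -0.001, 0.002]
contact_force: [2.6, -2.1, -1.1]
opening: 0.176
finger_force: 41.8
```

```bash
python3 st.py
```

```text
6.45 [ 0.4622 -0.195   0.0715] 0.1756347287007221 41.81078910827637 [ 2.6 -2.1 -1.1] [-0.341 -0.378  0.108] bar deg -16.61 j6 effort 0.144
```

{"method": "arm_command", "body": {"series": [0, 0, 0, 0, 0, -6, 1, 0, 0, 0, 0, 0, -6, 1, 0, 0, 0, 0, 0, -6, 1]}}

```text
time: 6.7
eef_pos: [0.4622, -0.1949, 0.0716]
tcp_rot: [0.094, 0.996, -0.001, 0.002]
contact_force: [2.9, -2.4, -0.1]
opening: 0.178
finger_force: 41.9
```

```bash
python3 st.py
```

```text
6.7 [ 0.4622 -0.1949  0.0716] 0.1775440585575281 41.91524863243103 [ 2.9 -2.4 -0.1] [-0.424 -0.527 -0.038] bar deg -10.79 j6 effort -0.088
```

{"method": "arm_command", "body": {"series": [0, 0, 0, 0, 0, 3, 1, 0, 0, 0, 0, 0, 3, 1, 0, 0, 0, 0, 0, 3, 1]}}

```text
time: 6.95
eef_pos: [0.4622, -0.1949, 0.0715]
tcp_rot: [0.119, 0.993, -0.001, 0.001]
contact_force: [4.0, -2.8, 0.8]
opening: 0.178
finger_force: 41.9
```

```bash
python3 st.py
```

```text
6.95 [ 0.4622 -0.1949  0.0715] 0.17823583155015468 41.93914532661438 [ 4.  -2.8  0.8] [-0.686 -0.576 -0.075] bar deg -13.7 j6 effort -0.022
```

The knob is pushed back from both sides: the joint 6 effort changes sign about −13.7°. So it's resting in the stop 3 detent, and the grip is holding.

```bash
python3 -c "
from plant import ctrl
print(ctrl.sign_off())"
```

```text
the job is handed in; nothing more can be done
None
```

I pressed the reset button fully down and released it, then turned the knob one click from stop 2 to the third stop, where the fingers still grip it; the job was handed in at about 7 s, the other things on the desk were not touched as far as I could tell, and I did not check by camera that the button came back up.

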